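Locate a power-supply module in the sliding-jaw bench fixture

TASK

The open-frame power supply lies askew on the bed of the two-rod bench fixture. Only by pushing, never lifting it off the bed, slide it into the corner so that it sits square, with its long side flush against the fixed jaw and its end against the end stop, and push the sliding jaw along its rods until it bears against the supply's other long side. Leave the things lying around the fixture where they are.

Things in the scene. Friction and masses are not known exactly. Their poses are not given: they have to be found in the camera images.
- holder: bench fixture, fixed: steel base plate 250 (own x) x 330 (own y) mm; origin centre of its underside on the bench. Own x points away from the robot (within 0.35 rad), own y to the robot's left. On it a flat aluminium bed 196 x 310 mm, its top 30 mm above the bench. Two 12 mm guide rods run along own y beside the bed, at x = +-110 mm; their tops (24 mm above the bench) are lower than the bed's
- fixed_face (a point): middle of the fixed jaw's face, at the height of the bed's top; holder frame (0, 135, 30) mm. The fixed jaw stands across the bed's +y end, 30 mm high above the bed; its black face, 190 mm long, looks towards the holder's -y
- stop_face (a point): middle of the end stop's face, at the height of the bed's top; holder frame (75, 107, 30) mm. The end stop is a steel block 50 mm wide (own y), 22 mm high above the bed, on the far (+x) side next to the fixed jaw; its face looks towards the holder's -x
- jaw_face (a point): middle of the sliding jaw's black face (looks towards the holder's +y), at the height of the bed's top. The jaw is a bar across the whole bed, 26 mm thick along own y, from 1 to 31 mm above the bed, carried on the rods by a block at each end (250 mm over the blocks)
- jaw_back (a point): middle of the sliding jaw's plain back, at the height of the bed's top, 26 mm behind jaw_face; push here (free bed behind it) towards the holder's +y
- jaw (a joint): travel of the sliding jaw towards the fixed jaw, m: 0 fully back (jaw_face at holder y = -105 mm), at most 0.2. It starts at 0 to 0.03. It slides stiffly (about 4 N) and stays where it is left. 0.176 when it bears on the supply and the supply on the fixed jaw
- module: the open-frame power supply, the larger one, loose on the bed: folded aluminium tray 100 (own x) x 64 (own y) mm, upright walls 24 mm high all round, green board with components up to 37 mm; about 0.3 kg. Origin: centre of its underside. Own x starts within 0.3 rad of the holder's x. When located, its origin is at holder (25, 103, 30) mm. Slides with a few newtons
- small_supply: a smaller open-frame supply of the same kind, 74 x 46 x 32 mm, lying on the bench at the right (-y) end of the fixture; origin centre of underside. Bystander
- flux_jar: amber screw-cap jar, 44 mm across, 55 mm high, on the bench by the robot's side of the fixture; origin centre of underside. Bystander
- spool: small spool of solder standing on its end, 58 mm across, 43 mm high, beyond the fixture; origin centre of underside. Bystander
- screwdriver: 170 mm screwdriver lying on the bench at the left (+y) end of the fixture, under 35 mm high; own x along its shaft. Bystander
- brush: 140 mm flat brush lying on the bench on the robot's side of the fixture, under 25 mm high; own x along it. Bystander
- screw_tray: open steel tray of screws, 90 x 60 x 20 mm, beyond the fixture; origin centre of underside. Bystander
- housing: yellow cast sensor housing, about 62 x 60 x 56 mm, beyond the fixture; origin centre of underside. Bystander
Things that resemble listed ones, but are neither listed nor needed, are in the scene too. What is shaped like the module but blue is not meant.

How it is judged:
By the outcome, as a careful person would: the job done as asked, in the order asked, and still so for the second after the job is handed in, with the robot touching nothing.
It also fails if it takes over 72 s, if anything falls off the work surface, if the arm or the gripper's body presses on something with over 40 N, if the wrist force passes 120 N, or if a joint passes its speed limit or range.

ROBOT

A 6-joint arm with a two-finger parallel gripper is mounted at the origin on the work surface. World frame = base frame: x ahead of the robot, y to its left, z up, the work surface at z = 0. Lengths are in m, angles in rad, forces in N, time in s.
With the tool pointing down it reaches from about 0.35 to 0.975 m from the base axis. Payload 7.1 kg.
Tool frame: the origin (TCP) lies between the finger pads; the fingertips stand 8 mm ahead of it and the grasp point (between the pads) lies 11 mm behind it (ctrl.tips_ahead is the distance from the TCP to the fingertips, in m); z points along the fingers, y is the line along which they close (so a half turn about z gives the same grasp; the last joint's range is limited). The gripper opens to 88 mm and grips with 3 to 60 N. Pads are 20 mm wide; open, the fingers measure 115 mm over their backs; the gripper's body (75 mm by 178 mm) begins 61 mm behind the grasp point.
Start: joints at [1.117, 0.423, 1.63, -0, 1.089, -0.019], TCP at [0.263, 0.567, 0.202] pointing down, gripper open.
Joint ranges: [-3, 3], [-0.9, 2.11], [0.09, 2.58], [-1.31, 4.45], [0.11, 2.69], [-2.54, 2.54]. Speed limits (rad/s): [2.39, 2.39, 3.01, 3.14, 3.14, 3.14].

INTERFACE

Orientations are given as a rotation vector (axis times angle).
In Python, from bench import ctrl, eyes, finish_job gives the robot as it stands.
- The arm moves only by the tool apply_moves, never from a script. Its argument "increments" is a list of rows, each a list of 6 numbers: the shift along the world's x, y, z scaled (see below), then the turn, a rotation vector about the world's x, y, z scaled (see below). In form: [[dx, dy, dz, wx, wy, wz], ...]. A call has 1 to 8 rows; each row is the pose to reach, as a shift and turn from the pose commanded when the call began; what a row does not reach only later rows make up. The controller multiplies each number of a shift by 400 mm and each number of a turn by 90 degrees. A row lasts 1/8 s, in which the tool goes at most 62.5 mm and 10.7 degrees, less where a joint would pass 70% of its speed; a pose out of reach is approached as far as the arm can. A call with a number of a shift or a turn outside -1 to 1 is refused whole. A call with a gripper value outside its range is refused whole. "gripper" is the finger opening in mm, from 0 to 87.8, set as the call begins (left out, the last holds). The fingers move at their own pace and stop on an object; "squeeze" is the grip in N (left out, the last holds). Time passes only in rows, so rows that repeat a pose let the fingers close. It gives the time, the measured TCP pose, the force, the opening and the grip force at its end, in the units of the state.
- ctrl.state(): the state, without advancing time (a new reading comes with each control period).
- eyes.capture(name): name is "side" or "top"; returns the picture (400x640x3 uint8, red, green, blue); there is no depth.
- eyes.get_calibration(name): a dict with "camera_matrix" (3x3 intrinsics, pixels), "extrinsics" (4x4, takes a point from camera to world coordinates). Camera axes: x right, y down, z forward; pixel columns grow to the right and rows downward; lengths in m; the calibration is good to about 2 mm. A picture is of the moment at which its call begins. get_calibration takes no time and is no camera call.
- finish_job(): hands the job in; it is judged then, once.
The state is a dict: "clock": time; "q": joint angles; "joint_velocities": joint speeds; "joint_efforts": joint torques, N m; "eef_pos": TCP position; "ee_rot": TCP orientation; "ft_force": force on the tool from outside, world axes, zero at the start; "wrist_torque": the same for the moment, N m; "width": finger opening in m; "grip_force": force on a finger pad.
Only numpy, scipy, OpenCV 4.12 (cv2) and the standard library are available. Lean on these libraries where they do the work, as an engineer would, in place of code of your own. Each camera call takes 0.05 s, during which the arm holds its last target. There are 200 camera calls.

## Working session

There is one attempt and no reset: what is moved stays moved. The work goes in short steps, Python scripts to look and compute and a tool call to move; the robot and the scene stay as the last step left them, time stands still between calls to the robot, and variables do not carry over. Pictures are saved under pics/ and viewed, at most 10 in all, crops included, and the job is handed in when it is done.

Besides the shell and the picture viewer there is one more tool, called after "Emit:" in YAML: its name, and indented under it one key for each argument. apply_moves: Moves the arm, as the interface text tells. Its arguments: {"type":"object","properties":{"increments":{"type":"array"},"gripper":{"type":"number"},"squeeze":{"type":"number"}},"required":["increments"]}

```bash
mkdir -p pics
python3 - <<'E'
from bench import ctrl,eyes
import cv2
for n in("top","side"):
    cv2.imwrite(f"pics/{n}0.png",eyes.capture(n)[:,:,::-1])
    c=eyes.get_calibration(n);print(c["camera_matrix"],c["extrinsics"])
s=ctrl.state();print(s["clock"],s["eef_pos"],s["ee_rot"],s["width"],ctrl.tips_ahead)
E
```

```text
[[414.61369175   0.         319.05203694]
 [  0.         414.61369175 202.21853758]
 [  0.           0.           1.        ]] [[-0.0244957  -0.9967606   0.07660461  0.52090824]
 [-0.99956726  0.02566882  0.01436693  0.03079118]
 [-0.01628674 -0.07621953 -0.99695804  0.93848352]
 [ 0.          0.          0.          1.        ]]
[[399.61654683   0.         314.20281359]
 [  0.         399.61654683 200.79607346]
 [  0.           0.           1.        ]] [[-0.99242656 -0.09139505  0.08207601  0.4859763 ]
 [-0.12236397  0.67679699 -0.72592899  0.71774296]
 [ 0.01079751 -0.73047436 -0.68285476  0.69429997]
 [ 0.          0.          0.          1.        ]]
0.1 [0.26299355 0.56638936 0.20087969] [-6.77487968e-01 -3.06734753e+00  2.12575914e-03] 0.08769644634244703 0.008
```

View pics/top0.png

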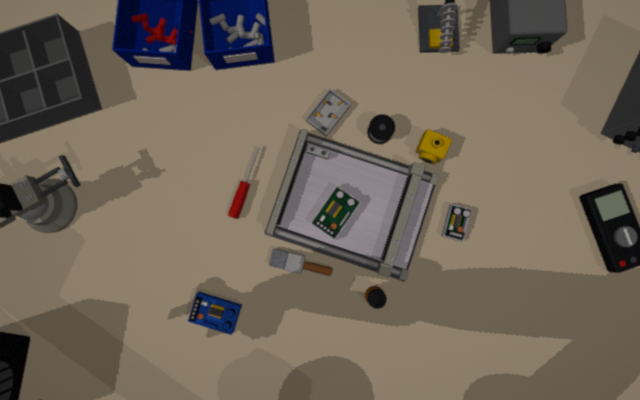

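View pics/side0.png

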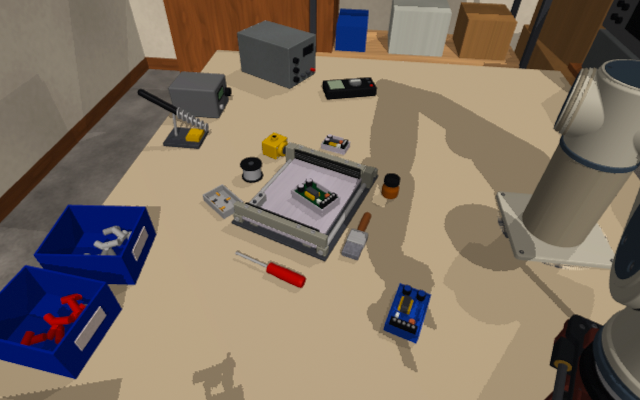

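The top view shows the fixture with its fixed jaw at the left (px 287,185), end stop at (318,152) and sliding jaw at (408,220). There are three similar supplies:
- Green, on the bed (335,212): fits the module.
- Small one on the bench at the right end (457,222): the bystander.
- Blue (215,312): not meant.

I'll confirm the green one in an enlarged crop.

Run:
```python
import cv2
im=cv2.imread("pics/top0.png")[120:290,255:455]
cv2.imwrite("pics/crop0.png",cv2.resize(im,None,fx=3.5,fy=3.5,interpolation=cv2.INTER_CUBIC))
```

```text
(no output)
```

View pics/crop0.png

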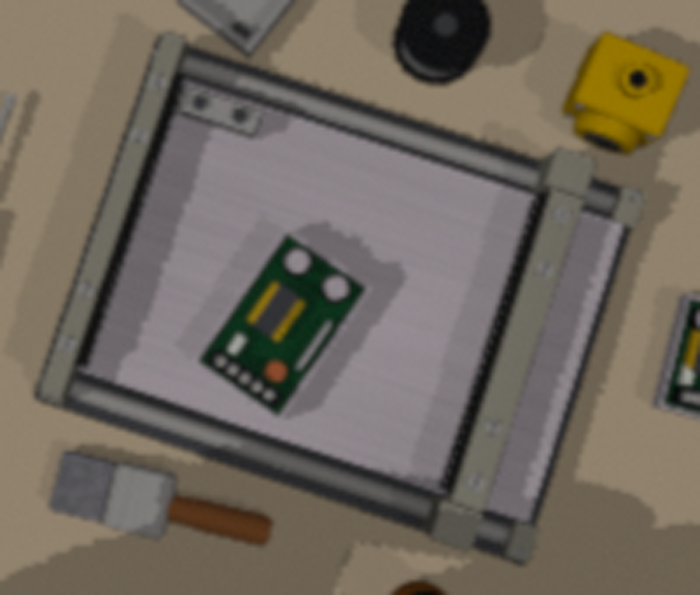

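The crop confirms it: a green board in an aluminium tray, on the bed. Crop corners are (288,236), (365,288), (280,413) and (203,360). The stop's top near edge runs (178,112)–(250,133), and the fixed jaw's inner top edge runs (187,48)–(72,405). Next I fit the poses.

```bash
cat > h.py <<'E'
import numpy as np,cv2
from bench import ctrl,eyes
from scipy.optimize import least_squares
def ray(p,z,n="top"):
    c=eyes.get_calibration(n);K=c["camera_matrix"];T=c["extrinsics"]
    d=T[:3,:3]@np.linalg.solve(K,[p[0],p[1],1.]);return (T[:3,3]+d*(z-T[2,3])/d[2])
def proj(P,n="top"):
    c=eyes.get_calibration(n);P=np.atleast_2d(P);T=np.linalg.inv(c["extrinsics"])
    q=(P@T[:3,:3].T+T[:3,3])@c["camera_matrix"].T;return q[:,:2]/q[:,2:]
R=lambda a:np.array([[np.cos(a),-np.sin(a)],[np.sin(a),np.cos(a)]])
def toW(h,P):
    P=np.atleast_2d(P);return np.c_[P[:,:2]@R(h[2]).T+h[:2],P[:,2]]
def toH(h,p): return (np.asarray(p)[:2]-h[:2])@R(h[2])
cr=lambda p:(p[0]/3.5+255,p[1]/3.5+120)
E
python3 - <<'E'
from h import *
L=[((187,48),.06,1,.135),((72,405),.06,1,.135),((178,112),.052,0,.075),((250,133),.052,0,.075),
((265,115),.03,0,.098),((538,193),.03,0,.098),((85,378),.03,0,-.098),((442,490),.03,0,-.098)]
f=lambda h:[toH(h,ray(cr(p),z))[a]-v for p,z,a,v in L]
r=least_squares(f,[.5,0,0.2]);h=r.x;print(h,np.round(r.fun*1000,1))
for p in[(545,190),(445,490)]:print("jawfront",toH(h,ray(cr(p),.061))*1e3)
for p in[(580,200),(485,510)]:print("jawback",toH(h,ray(cr(p),.061))*1e3)
m=[toH(h,ray(cr(p),.054))*1e3 for p in[(288,236),(365,288),(280,413),(203,360)]]
print(np.round(m),np.mean(m,0))
np.save("h.npy",h)
for a,b in zip(m,m[1:]+m[:1]):print(np.hypot(*(b-a)),np.arctan2(*(b-a)[::-1]))
def draw(im,n):
    def pl(P,c): cv2.polylines(im,[np.int32(np.round(proj(toW(h,P),n)*16))],True,c,1,cv2.LINE_AA,4)
    pl([[.098,.155,.03],[.098,-.155,.03],[-.098,-.155,.03],[-.098,.155,.03]],(0,0,255))
    pl([[.095,.135,.03],[.095,.135,.06],[-.095,.135,.06],[-.095,.135,.03]],(0,255,255))
    pl([[.075,.132,.052],[.075,.082,.052],[.075,.082,.03],[.075,.132,.03]],(255,255,0))
    return im
o=np.zeros((600,800,3),np.uint8)
a=draw(cv2.imread("pics/side0.png"),"side")[140:260,195:390];b=draw(cv2.imread("pics/top0.png"),"top")[120:290,255:455]
a=cv2.resize(a,None,fx=2,fy=2);b=cv2.resize(b,None,fx=2,fy=2)
o[:240,:390]=a;o[:340,400:]=b
cv2.imwrite("pics/ov.png",o[:340])
E
```

```text
[ 0.5851058  -0.02796603 -0.32910864] [-0.1  0.1  1.1  1.8 -3.5  0.1  0.   0.5]
jawfront [ 95.02202232 -99.53374665]
jawfront [-96.36143866 -93.97942199]
jawback [  95.45584072 -121.47868645]
jawback [-100.54278493 -120.156691  ]
[[ 22.  41.]
 [  6. -13.]
 [-82.  14.]
 [-66.  68.]] [-29.79701048  27.38710978]
56.75164948708798 -1.8653655433162502
92.15567924578961 2.8456015932509455
56.777898290648444 1.2732141766843206
91.98465233695907 -0.29627626336387103
```

View pics/ov.png

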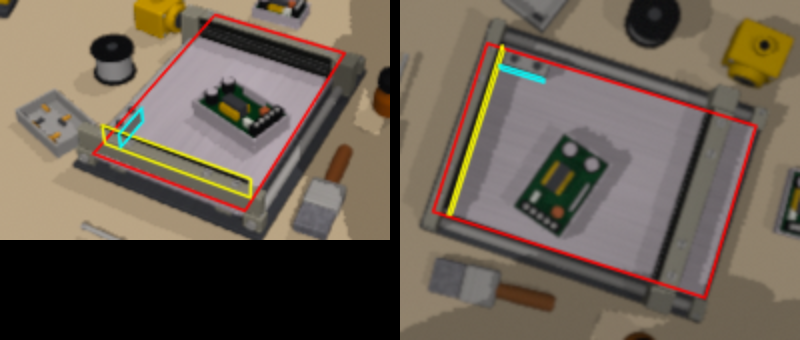

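The overlay matches the fixture in both views. In the holder frame the module is at about (-30, 27) mm, yaw -0.30, and the jaw travel is about 8 mm.

The plan is to push with two spread fingers, keeping tool y along the module's long side.

```bash
cat >> h.py <<'E'
from scipy.spatial.transform import Rotation as Ro
h=np.load("h.npy")
def now():
    s=ctrl.state();y=Ro.from_rotvec(s["ee_rot"]).as_matrix()[:,1]
    a=(np.arctan2(y[1],y[0])-h[2]+np.pi/2)%np.pi-np.pi/2
    return s,a
def show():
    s,a=now();print("t %.2f holder"%s["clock"],np.round(toH(h,s["eef_pos"])*1e3,1),"z %.1f toolY yaw %.3f"%(s["eef_pos"][2]*1e3,a),
      "F(holder)",np.round(s["ft_force"][:2]@R(h[2]),1),np.round(s["ft_force"][2],1),"w",round(s["width"],4))
def plan(*G):
    "goals (hx,hy mm, z mm, toolY angle in holder): increments from now"
    s,a=now();show()
    for x,y,z,t in G:
        d=(toW(h,[[x/1e3,y/1e3,z/1e3]])[0]-s["eef_pos"])/.4
        print(np.round(d,4),"wz",round((t-a)/(np.pi/2),4))
E
python3 -c "
from h import *
plan((-47.6,-30.4,150,-.297),(-47.6,-30.4,44,-.297))"
```

```text
t 0.10 holder [-496.9  458.4] z 200.9 toolY yaw 1.465 F(holder) [-0.3  0.3] 0.5 w 0.0877
[ 0.6681 -1.5193 -0.1272] wz -1.1218
[ 0.6681 -1.5193 -0.3922] wz -1.1218
```

Emit:
apply_moves:
  increments:
    - [0.4, -0.8, 0, 0, 0, -0.6]
    - [0.4, -0.8, 0, 0, 0, -0.6]
    - [0.4, -0.8, 0, 0, 0, -0.6]
    - [0.4, -0.8, 0, 0, 0, -0.6]
    - [0.4, -0.8, 0, 0, 0, -0.6]
    - [0.4, -0.8, 0, 0, 0, -0.6]
    - [0.4, -0.8, 0, 0, 0, -0.6]
    - [0.4, -0.8, 0, 0, 0, -0.6]
  gripper: 50

```text
clock: 1.1
eef_pos: [0.423, 0.247, 0.2014]
ee_rot: [-1.997, -2.425, 0.0]
ft_force: [-0.2, 0.4, -0.3]
width: 0.0497
grip_force: 0.0
```

Emit:
apply_moves:
  increments:
    - [0.268, -0.719, -0.12, 0, 0, -0.522]
    - [0.268, -0.719, -0.12, 0, 0, -0.522]
    - [0.268, -0.719, -0.12, 0, 0, -0.522]
    - [0.268, -0.719, -0.12, 0, 0, -0.522]
    - [0.268, -0.719, -0.12, 0, 0, -0.522]
    - [0.268, -0.719, -0.12, 0, 0, -0.522]
    - [0.268, -0.719, -0.12, 0, 0, -0.522]
    - [0.268, -0.719, -0.12, 0, 0, -0.522]

```text
clock: 2.1
eef_pos: [0.5301, -0.0389, 0.1537]
ee_rot: [-2.795, -1.433, 0.0]
ft_force: [0.4, -0.6, 0.6]
width: 0.0503
grip_force: 0.0
```

```bash
python3 -c "
from h import *
plan((-47.6,-30.4,150,-.297),(-47.6,-30.4,44,-.297))"
```

```text
t 2.10 holder [-48.5 -28.1] z 153.7 toolY yaw -0.294 F(holder) [ 0.5 -0.4] 0.6 w 0.0503
[ 0.0003 -0.0062 -0.0092] wz -0.0016
[ 0.0003 -0.0062 -0.2742] wz -0.0016
```

Emit:
apply_moves:
  increments:
    - [0, -0.002, -0.1, 0, 0, 0]
    - [0, -0.002, -0.2, 0, 0, 0]
    - [0, -0.002, -0.25, 0, 0, 0]
    - [0, -0.002, -0.27, 0, 0, 0]
    - [0, -0.002, -0.275, 0, 0, 0]
    - [0, -0.002, -0.275, 0, 0, 0]

```text
clock: 2.85
eef_pos: [0.531, -0.0412, 0.0444]
ee_rot: [2.797, 1.429, 0.002]
ft_force: [1.0, 0.1, -0.1]
width: 0.0501
grip_force: 0.0
```

```bash
python3 -c "
from h import *
eyes.capture('side')
plan((-37,0,44,-.22),(-27,15,44,-.15),(-19,35,44,-.07),(-13,50,44,0),(-12,56,44,0))
a=[]
for n,(x0,x1,y0,y1) in dict(side=(195,395,140,260),top=(255,455,120,290)).items():
    a.append(cv2.resize(eyes.capture(n)[y0:y1,x0:x1,::-1],None,fx=2,fy=2))
a[0]=cv2.copyMakeBorder(a[0],0,100,0,0,0);cv2.imwrite('pics/c1.png',np.hstack(a))"
```

```text
t 2.90 holder [-46.8 -30.1] z 44.5 toolY yaw -0.297 F(holder) [0.1 0. ] -1.2 w 0.0497
[ 0.0474  0.0634 -0.0012] wz 0.0489
[ 0.0832  0.0908 -0.0012] wz 0.0935
[ 0.1183  0.1317 -0.0012] wz 0.1444
[ 0.1446  0.1623 -0.0012] wz 0.189
[ 0.1518  0.1757 -0.0012] wz 0.189
```

View pics/c1.png

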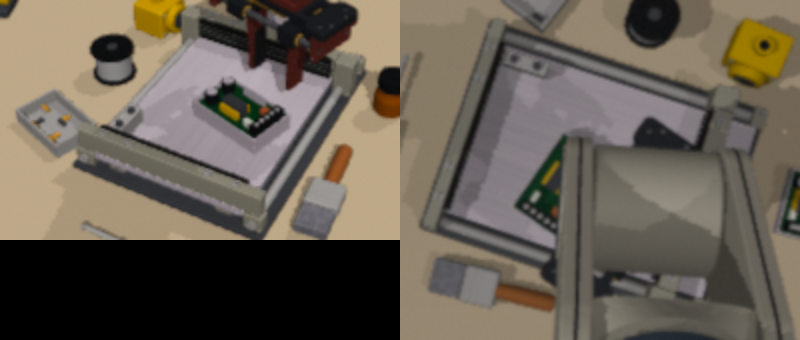

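The fingers are down on the bed behind the module's long side (about px 250,75 and 293,85 in the left panel), and nothing has been touched. Now I push towards the fixed jaw while turning square.

Emit:
apply_moves:
  increments:
    - [0.012, 0.016, -0.001, 0, 0, 0]
    - [0.024, 0.032, -0.001, 0, 0, 0]
    - [0.036, 0.048, -0.001, 0, 0, 0.02]
    - [0.047, 0.063, -0.001, 0, 0, 0.045]
    - [0.059, 0.073, -0.001, 0, 0, 0.06]
    - [0.071, 0.082, -0.001, 0, 0, 0.077]
    - [0.083, 0.091, -0.001, 0, 0, 0.0935]
    - [0.095, 0.105, -0.001, 0, 0, 0.11]

```text
clock: 4.0
eef_pos: [0.5688, 0.0006, 0.0431]
ee_rot: [2.663, 1.667, -0.0]
ft_force: [0.6, -1.5, -0.1]
width: 0.0497
grip_force: 0.5
```

Emit:
apply_moves:
  increments:
    - [0.012, 0.013, 0, 0, 0, 0.017]
    - [0.023, 0.027, 0, 0, 0, 0.034]
    - [0.032, 0.037, 0, 0, 0, 0.05]
    - [0.041, 0.047, 0, 0, 0, 0.065]
    - [0.05, 0.057, 0, 0, 0, 0.079]
    - [0.053, 0.064, 0, 0, 0, 0.079]
    - [0.057, 0.071, 0, 0, 0, 0.079]
    - [0.057, 0.071, 0, 0, 0, 0.079]

```text
clock: 5.0
eef_pos: [0.5914, 0.0291, 0.0432]
ee_rot: [2.556, 1.827, 0.001]
ft_force: [-0.3, -0.6, -0.1]
width: 0.0501
grip_force: 0.0
```

```bash
python3 -c "
from h import *
plan((-12,59,44,0),(-12,63,44,0))"
```

```text
t 5.00 holder [-12.5  56. ] z 43.2 toolY yaw -0.000 F(holder) [-0.1 -0.6] -0.1 w 0.0501
[0.0035 0.0066 0.002 ] wz 0.0002
[0.0067 0.0161 0.002 ] wz 0.0002
```

Emit:
apply_moves:
  increments:
    - [0.0016, 0.0047, 0, 0, 0, 0]
    - [0.0032, 0.0095, 0, 0, 0, 0]
    - [0.004, 0.0118, 0, 0, 0, 0]
    - [0.004, 0.0118, 0, 0, 0, 0]

```text
clock: 5.5
eef_pos: [0.5929, 0.0336, 0.0432]
ee_rot: [2.556, 1.827, 0.0]
ft_force: [0.0, -0.4, -0.1]
width: 0.0498
grip_force: 0.6
```

Emit:
apply_moves:
  increments:
    - [0.0004, 0.0012, 0, 0, 0, 0]
    - [0.0008, 0.0024, 0, 0, 0, 0]
    - [0.0008, 0.0024, 0, 0, 0, 0]

```text
clock: 5.88
eef_pos: [0.5931, 0.0346, 0.0432]
ee_rot: [-2.556, -1.827, -0.0]
ft_force: [-1.2, -1.9, 0.3]
width: 0.0497
grip_force: 0.7
```

```bash
python3 -c "
from h import *
show()
a=[]
for n,(x0,x1,y0,y1) in dict(side=(195,395,140,260),top=(255,455,120,290)).items():
    a.append(cv2.resize(eyes.capture(n)[y0:y1,x0:x1,::-1],None,fx=2,fy=2))
a[0]=cv2.copyMakeBorder(a[0],0,100,0,0,0);cv2.imwrite('pics/c2.png',np.hstack(a))"
```

```text
t 5.88 holder [-12.6  61.8] z 43.2 toolY yaw -0.000 F(holder) [-0.5 -2.2] 0.3 w 0.0497
```

View pics/c2.png

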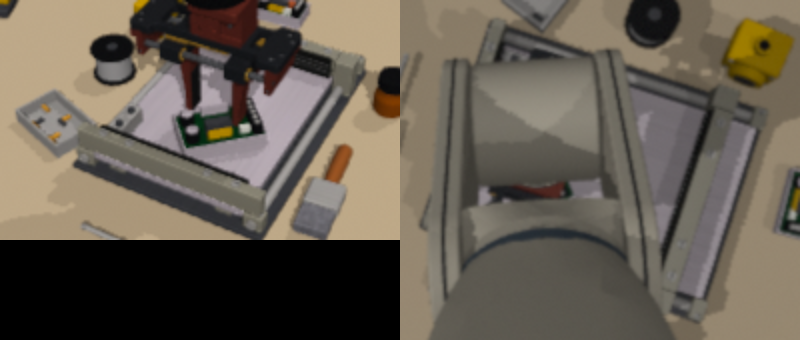

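The module looks turned relative to the fingers (left end nearer the fixed jaw, px 190,150). I need an enlarged view before pushing on.

```bash
python3 -c "
from h import *
im=eyes.capture('side')[:,:,::-1].copy()
x0,x1,y0,y1=225,345,165,255
a=cv2.resize(im[y0:y1,x0:x1],None,fx=6,fy=6,interpolation=cv2.INTER_CUBIC)
def pl(P,c): cv2.polylines(a,[np.int32((proj(toW(h,P),'side')-[x0,y0])*6+3)],True,c,1,cv2.LINE_AA)
for s in(-1,1):
  u=-.0126+s*.025;v=-.0126+s*.0385
  pl([[u,.0518,.035],[v,.0518,.035],[v,.0718,.035],[u,.0718,.035]],(255,255,0))
pl([[.095,.135,.03],[.095,.135,.06],[-.095,.135,.06],[-.095,.135,.03]],(0,255,255))
cv2.imwrite('pics/c3.png',a)"
```

```text
(no output)
```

View pics/c3.png

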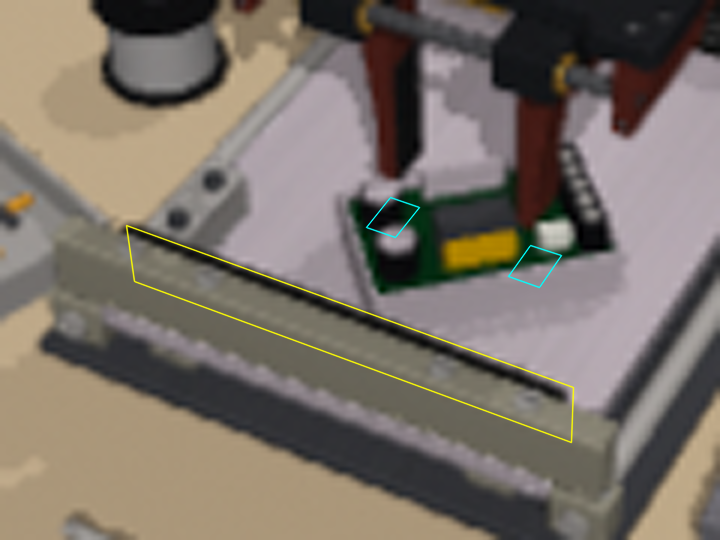

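```bash
python3 -c "
from h import *
for z in(.036,.05,.06):
  t=-.297
  for s in(-1,1):
    for d in(-10,10):
      p=np.array([-46.8,-30.1])/1e3+R(t)@np.array([s*.0315,d/1e3]);print(z,s,d,np.round((proj(toW(h,[[*p,z]]),'side')[0]-[195,140])*2))
"
```

```text
0.036 -1 -10 [295. 100.]
0.036 -1 10 [285. 108.]
0.036 1 -10 [258.  77.]
0.036 1 10 [247.  85.]
0.05 -1 -10 [296.  91.]
0.05 -1 10 [286.  99.]
0.05 1 -10 [258.  69.]
0.05 1 10 [247.  76.]
0.06 -1 -10 [297.  85.]
0.06 -1 10 [286.  93.]
0.06 1 -10 [258.  63.]
0.06 1 10 [248.  70.]
```

```bash
python3 -c "
import cv2;a=cv2.imread('pics/c1.png');b=cv2.imread('pics/c2.png')
f=lambda i,s:cv2.resize(i,None,fx=s,fy=s,interpolation=cv2.INTER_CUBIC)
import numpy as np
cv2.imwrite('pics/c4.png',np.hstack([f(a[20:160,190:310],3.3),f(b[40:180,160:280],3.3)]))"
```

```text
(no output)
```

View pics/c4.png

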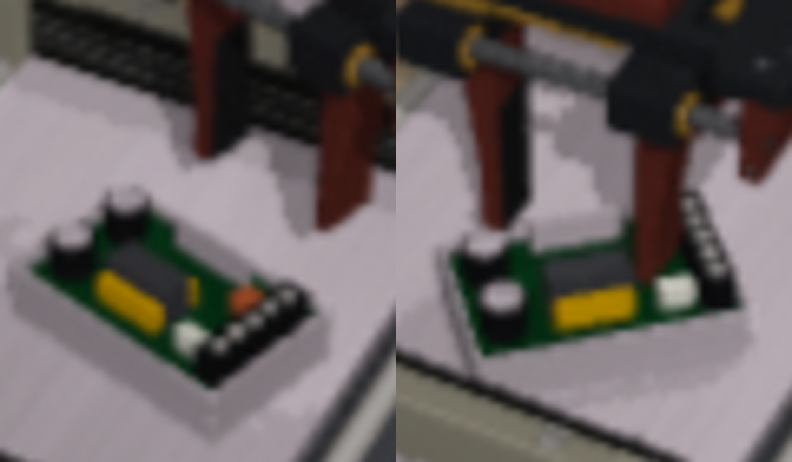

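Comparing the fingertips with their predicted pixels, the tips appear about 25 mm higher than TCP − 8 mm implies. They rode over the tray wall, pushed on the components and turned the module. I'll lift straight out, move aside and re-measure.

Emit:
apply_moves:
  increments:
    - [0, 0, 0.02, 0, 0, 0]
    - [0, 0, 0.06, 0, 0, 0]
    - [0, 0, 0.12, 0, 0, 0]
    - [0, 0, 0.2, 0, 0, 0]
    - [0, 0, 0.2, 0, 0, 0]

```text
clock: 6.65
eef_pos: [0.5955, 0.0348, 0.1268]
ee_rot: [2.553, 1.825, 0.009]
ft_force: [0.6, 0.7, -0.3]
width: 0.05
grip_force: 0.0
```

Emit:
apply_moves:
  increments:
    - [0, -0.15, 0, 0, 0, 0]
    - [0, -0.3, 0, 0, 0, 0]
    - [0, -0.45, 0, 0, 0, 0]
    - [0, -0.6, 0, 0, 0, 0]
    - [0, -0.75, 0, 0, 0, 0]
    - [0, -0.75, 0, 0, 0, 0]
    - [0, -0.75, 0, 0, 0, 0]

```text
clock: 7.52
eef_pos: [0.5925, -0.265, 0.1225]
ee_rot: [-2.555, -1.825, 0.001]
ft_force: [-0.5, -0.5, 0.4]
width: 0.0499
grip_force: 0.0
```

```bash
cat >> h.py <<'E'
def green(n="top",save=None):
    im=eyes.capture(n);bgr=im[:,:,::-1].copy()
    if save:cv2.imwrite(save,bgr)
    P=toW(h,[[.098,.13,.04],[.098,-.1,.04],[-.098,-.1,.04],[-.098,.13,.04]])
    m=np.zeros(im.shape[:2],np.uint8);cv2.fillPoly(m,[np.int32(proj(P,n))],255)
    i=im.astype(int);g=((i[...,1]-i[...,0]>12)&(i[...,1]-i[...,2]>8)&(m>0)).astype(np.uint8)
    g=cv2.morphologyEx(g,cv2.MORPH_CLOSE,np.ones((9,9)));
    c=max(cv2.findContours(g,0,2)[0],key=cv2.contourArea)
    return c[:,0,:].astype(float)
def module(z=.052,save=None):
    c=green(save=save)
    H=np.float32([toH(h,ray(p,z))*1e3 for p in c])
    r=cv2.minAreaRect(H);(cx,cy),(w,hh),a=r
    if w<hh:w,hh,a=hh,w,a-90
    a=(a+90)%180-90
    print("module",np.round([cx,cy],1),"size",np.round([w,hh],1),"yaw",round(np.radians(a),3),np.round(cv2.boxPoints(r),0).tolist())
E
python3 - <<'E'
from h import *
show();module(save="pics/top5.png")
s,a=now();im=eyes.capture("side");cv2.imwrite("pics/side5.png",im[:,:,::-1])
e=s["eef_pos"]
ax=Ro.from_rotvec(s["ee_rot"]).as_matrix()[:,1]
for dz in(-.008,.016):
  for sg in(-1,1):print(dz,np.round(proj(e+sg*.0315*ax+[0,0,dz],"side")))
i=im.astype(int);red=(i[...,0]-i[...,1]>35)&(i[...,0]-i[...,2]>35)&(i[...,0]<190)
p=proj(e,"side")[0];print(p)
x0=int(p[0])
for x in range(x0-36,x0+37,3):
    r=np.where(red[:int(p[1])+40,x])[0]
    if len(r):print((x,r.max()),end=" ")
E
```

```text
t 7.53 holder [  83.6 -221.9] z 122.5 toolY yaw -0.001 F(holder) [-0.3 -0.7] 0.4 w 0.0499
module [-19.2  67.4] size [91.4 56.4] yaw 0.73 [[-72.0, 58.0], [-34.0, 16.0], [34.0, 77.0], [-4.0, 119.0]]
-0.008 [[327. 114.]]
-0.008 [[307. 108.]]
0.016 [[328. 106.]]
0.016 [[307. 101.]]
[317.10471989 108.50279457]
(281, np.int64(147)) (284, np.int64(144)) (287, np.int64(69)) (290, np.int64(26)) (293, np.int64(27)) (296, np.int64(28)) (299, np.int64(29)) (302, np.int64(29)) (305, np.int64(86)) (311, np.int64(59)) (314, np.int64(70)) (317, np.int64(61)) (320, np.int64(61)) (323, np.int64(62)) (326, np.int64(104)) (329, np.int64(93)) (332, np.int64(144)) (335, np.int64(43)) (338, np.int64(56)) (341, np.int64(143)) (344, np.int64(76)) (347, np.int64(57)) (350, np.int64(57)) (353, np.int64(57))
```

Module is now at (-19, 67), yaw 0.73. I'll close the fingers into one pusher, go down on free bed next to the module's near corner, and feel for the real fingertip height.

```bash
python3 -c "
from h import *
plan((-42,-22,122,0))"
```

```text
t 7.62 holder [  83.6 -220.8] z 122.8 toolY yaw 0.001 F(holder) [-0.6 -0.3] -0.6 w 0.05
[-0.1366  0.5717 -0.002 ] wz -0.0006
```

Emit:
apply_moves:
  increments:
    - [-0.03, 0.12, 0, 0, 0, 0]
    - [-0.06, 0.24, 0, 0, 0, 0]
    - [-0.09, 0.36, 0, 0, 0, 0]
    - [-0.12, 0.48, 0, 0, 0, 0]
    - [-0.137, 0.572, 0, 0, 0, 0]
    - [-0.137, 0.572, 0, 0, 0, 0]
    - [-0.137, 0.572, 0, 0, 0, 0]
  gripper: 0

```text
clock: 8.5
eef_pos: [0.5386, -0.0361, 0.1234]
ee_rot: [2.554, 1.829, 0.0]
ft_force: [-0.6, -0.4, 0.3]
width: 0.0009
grip_force: 0.0
```

Emit:
apply_moves:
  increments:
    - [0, 0, -0.05, 0, 0, 0]
    - [0, 0, -0.1, 0, 0, 0]
    - [0, 0, -0.15, 0, 0, 0]
    - [0, 0, -0.185, 0, 0, 0]
    - [0, 0, -0.195, 0, 0, 0]
    - [0, 0, -0.2, 0, 0, 0]
    - [0, 0, -0.2, 0, 0, 0]

```text
clock: 9.38
eef_pos: [0.5387, -0.0368, 0.0436]
ee_rot: [2.555, 1.827, 0.001]
ft_force: [-0.1, -0.5, -0.0]
width: 0.0004
grip_force: 0.0
```

Run:
```python
from h import *
show();im=eyes.capture('side')[:,:,::-1].copy();cv2.imwrite("pics/s6.png",im)
s,a=now();ax=Ro.from_rotvec(s["ee_rot"]).as_matrix()
for z in(.03,.04,.05,.06):
    print(z,np.round(proj([s["eef_pos"][:2].tolist()+[z]],"side")[0],1))
```

```text
t 9.38 holder [-41.  -23.3] z 43.6 toolY yaw -0.000 F(holder) [ 0.1 -0.5] -0.0 w 0.0004
0.03 [327.2 188.8]
0.04 [327.3 185.8]
0.05 [327.5 182.7]
0.06 [327.6 179.7]
```

Emit:
apply_moves:
  increments:
    - [0, 0, -0.003, 0, 0, 0]
    - [0, 0, -0.006, 0, 0, 0]
    - [0, 0, -0.009, 0, 0, 0]
    - [0, 0, -0.012, 0, 0, 0]

```text
clock: 9.93
eef_pos: [0.5383, -0.0367, 0.0383]
ee_rot: [-2.556, -1.827, 0.0]
ft_force: [1.2, -0.8, -0.2]
width: 0.0005
grip_force: 0.0
```

Emit:
apply_moves:
  increments:
    - [0, 0, -0.002, 0, 0, 0]
    - [0, 0, -0.003, 0, 0, 0]
    - [0, 0, -0.003, 0, 0, 0]

```text
clock: 10.3
eef_pos: [0.5384, -0.0367, 0.0372]
ee_rot: [-2.556, -1.827, 0.0]
ft_force: [-0.1, -0.3, -0.2]
width: 0.0002
grip_force: 0.0
```

Emit:
apply_moves:
  increments:
    - [0, 0, -0.003, 0, 0, 0]
    - [0, 0, -0.006, 0, 0, 0]
    - [0, 0, -0.006, 0, 0, 0]

```text
clock: 10.68
eef_pos: [0.5383, -0.0367, 0.0347]
ee_rot: [-2.556, -1.827, 0.0]
ft_force: [-0.6, 0.4, -0.1]
width: 0.0006
grip_force: 0.0
```

Run:
```python
from h import *
show();im=eyes.capture('side')[:,:,::-1].copy()
s,a=now();h2=toH(h,s["eef_pos"])
x0,x1,y0,y1=275,375,130,220
A=cv2.resize(im[y0:y1,x0:x1],None,fx=6,fy=6,interpolation=cv2.INTER_CUBIC)
for z,c in((.03,(255,255,0)),(.055,(0,255,0))):
    P=[[h2[0]+a*.0135,h2[1]+b*.01,z] for a,b in((-1,-1),(1,-1),(1,1),(-1,1))]
    cv2.polylines(A,[np.int32((proj(toW(h,P),'side')-[x0,y0])*6+3)],True,c,1,cv2.LINE_AA)
cv2.imwrite("pics/c7.png",A)
```

```text
t 10.68 holder [-41.5 -23.4] z 34.7 toolY yaw -0.000 F(holder) [-0.7  0.2] -0.1 w 0.0006
```

View pics/c7.png

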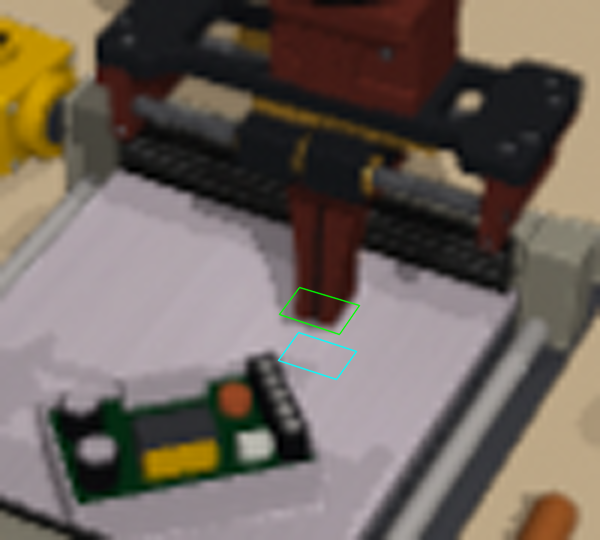

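The fingertips visibly hang about 20 mm above the bed (tip px ~320,315 in the crop; the outline for bed contact is at 318,357). No contact is felt either, so the real tip sits higher than stated. I'll keep feeling downward in small steps.

Emit:
apply_moves:
  increments:
    - [0, 0, -0.005, 0, 0, 0]
    - [0, 0, -0.01, 0, 0, 0]
    - [0, 0, -0.015, 0, 0, 0]
    - [0, 0, -0.02, 0, 0, 0]
    - [0, 0, -0.025, 0, 0, 0]
    - [0, 0, -0.025, 0, 0, 0]

```text
clock: 11.48
eef_pos: [0.5382, -0.0367, 0.0246]
ee_rot: [-2.556, -1.827, 0.0]
ft_force: [-0.5, 0.5, -0.4]
width: 0.0004
grip_force: 0.0
```

Emit:
apply_moves:
  increments:
    - [0, 0, -0.003, 0, 0, 0]
    - [0, 0, -0.006, 0, 0, 0]
    - [0, 0, -0.009, 0, 0, 0]
    - [0, 0, -0.009, 0, 0, 0]

```text
clock: 11.98
eef_pos: [0.5383, -0.0367, 0.0211]
ee_rot: [-2.556, -1.827, 0.0]
ft_force: [0.4, -0.8, -0.1]
width: 0.0006
grip_force: 0.0
```

Emit:
apply_moves:
  increments:
    - [0, 0, -0.003, 0, 0, 0]
    - [0, 0, -0.005, 0, 0, 0]
    - [0, 0, -0.0075, 0, 0, 0]
    - [0, 0, -0.0075, 0, 0, 0]

```text
clock: 12.48
eef_pos: [0.5383, -0.0367, 0.0181]
ee_rot: [-2.556, -1.827, 0.0]
ft_force: [0.0, -0.3, -0.1]
width: 0.0004
grip_force: 0.0
```

Emit:
apply_moves:
  increments:
    - [0, 0, -0.0025, 0, 0, 0]
    - [0, 0, -0.005, 0, 0, 0]
    - [0, 0, -0.005, 0, 0, 0]

```text
clock: 12.85
eef_pos: [0.5383, -0.0367, 0.0161]
ee_rot: [-2.556, -1.827, 0.0]
ft_force: [0.7, -0.3, -0.1]
width: 0.0
grip_force: 0.0
```

Run:
```python
from h import *
show();im=eyes.capture('side').astype(int);cv2.imwrite("pics/s8.png",im[:,:,::-1])
for x in(326,328,330,332):print(x,[tuple(im[y,x]) for y in range(176,192,1)])
for z in(.03,.035,.04):print(z,np.round(proj(toW(h,[[-.0415,-.0134,z],[-.0415,-.0234,z]]),"side"),1).tolist())
```

```text
t 12.85 holder [-41.5 -23.4] z 16.1 toolY yaw -0.000 F(holder) [ 0.8 -0.1] -0.1 w 0.0
326 [(np.int64(59), np.int64(25), np.int64(20)), (np.int64(58), np.int64(23), np.int64(20)), (np.int64(59), np.int64(24), np.int64(20)), (np.int64(59), np.int64(24), np.int64(19)), (np.int64(59), np.int64(25), np.int64(20)), (np.int64(56), np.int64(24), np.int64(19)), (np.int64(56), np.int64(24), np.int64(19)), (np.int64(56), np.int64(23), np.int64(19)), (np.int64(56), np.int64(24), np.int64(20)), (np.int64(57), np.int64(24), np.int64(19)), (np.int64(56), np.int64(24), np.int64(19)), (np.int64(55), np.int64(23), np.int64(19)), (np.int64(68), np.int64(45), np.int64(43)), (np.int64(131), np.int64(119), np.int64(124)), (np.int64(159), np.int64(149), np.int64(156)), (np.int64(163), np.int64(153), np.int64(160))]
328 [(np.int64(47), np.int64(21), np.int64(18)), (np.int64(47), np.int64(20), np.int64(17)), (np.int64(49), np.int64(22), np.int64(19)), (np.int64(48), np.int64(22), np.int64(19)), (np.int64(49), np.int64(23), np.int64(19)), (np.int64(49), np.int64(23), np.int64(20)), (np.int64(44), np.int64(21)
[... 1391 characters left out ...]
.int64(16)), (np.int64(52), np.int64(22), np.int64(17)), (np.int64(52), np.int64(21), np.int64(17)), (np.int64(54), np.int64(21), np.int64(18)), (np.int64(61), np.int64(29), np.int64(25)), (np.int64(97), np.int64(76), np.int64(78)), (np.int64(145), np.int64(128), np.int64(134)), (np.int64(172), np.int64(159), np.int64(167)), (np.int64(176), np.int64(164), np.int64(172)), (np.int64(176), np.int64(165), np.int64(171)), (np.int64(176), np.int64(164), np.int64(172))]
0.03 [[325.8, 191.2], [327.4, 188.8]]
0.035 [[325.8, 189.7], [327.5, 187.3]]
0.04 [[325.9, 188.2], [327.5, 185.8]][ WARN:0@0.852] global loadsave.cpp:1063 imwrite_ Unsupported depth image for selected encoder is fallbacked to CV_8U.
```

The tip is now about 7 mm above the bed (effective tip height ≈ TCP + 21 mm), so TCP z = 16 mm is right for pushing. Now I push the near corner towards the fixed jaw, which turns the module back towards square.

Emit:
apply_moves:
  increments:
    - [0.008, 0.024, 0, 0, 0, 0]
    - [0.015, 0.043, 0, 0, 0, 0]
    - [0.018, 0.052, 0, 0, 0, 0]
    - [0.022, 0.064, 0, 0, 0, 0]
    - [0.026, 0.076, 0, 0, 0, 0]
    - [0.03, 0.088, 0, 0, 0, 0]
    - [0.033, 0.095, 0, 0, 0, 0]
    - [0.033, 0.095, 0, 0, 0, 0]

```text
clock: 13.9
eef_pos: [0.5494, -0.0003, 0.0161]
ee_rot: [-2.554, -1.828, 0.007]
ft_force: [-7.4, -12.9, 6.9]
width: 0.0005
grip_force: 7.3
```

```bash
cat >> h.py <<'E'
def modside(z=.05):
    c=green("side",save="pics/sidelast.png");H=np.float32([toH(h,ray(p,z,"side"))*1e3 for p in c])
    r=cv2.minAreaRect(H);(cx,cy),(w,hh),a=r
    if w<hh:w,hh,a=hh,w,a-90
    a=(a+90)%180-90
    print("side: module",np.round([cx,cy],1),"size",np.round([w,hh],1),"yaw",round(np.radians(a),3),np.round(cv2.boxPoints(r),0).tolist())
E
python3 -c "
from h import *
show();modside();module()"
```

```text
t 13.90 holder [-42.7  14.7] z 16.1 toolY yaw 0.000 F(holder) [ -2.8 -14.6] 6.9 w 0.0005
side: module [-14.9  82.4] size [82.4 53.2] yaw 0.663 [[-64.0, 78.0], [-31.0, 36.0], [34.0, 87.0], [1.0, 129.0]]
module [-10.6 114.7] size [38.3 10.9] yaw 0.629 [[-29.0, 108.0], [-23.0, 99.0], [8.0, 122.0], [2.0, 130.0]]
```

Straight pushing at the corner would jam it against the jaw (14 N). I'll back off and press on the long side near its -x end, square to that side, turning with the module.

```bash
python3 -c "
from h import *
plan((-42,-3,16,0),(-4,-3,16,.65),(-12,19,16,.65),(-17,25.6,16,.65),(-24,30,16,.52),(-31,34.6,16,.4),(-37,40,16,.3),(-42,46,16,.2),(-47,53,16,.1),(-51,59,16,0))"
```

```text
t 14.00 holder [-42.7  14.7] z 16.1 toolY yaw 0.000 F(holder) [ -2.8 -14.5] 6.9 w 0.0005
[-0.0126 -0.0425 -0.0002] wz -0.0001
[ 0.0773 -0.0732 -0.0002] wz 0.4137
[ 0.0762 -0.0147 -0.0002] wz 0.4137
[ 0.0697  0.005  -0.0002] wz 0.4137
[ 0.0567  0.0211 -0.0002] wz 0.3309
[ 0.0439  0.0376 -0.0002] wz 0.2546
[ 0.034   0.0552 -0.0002] wz 0.1909
[ 0.027   0.0734 -0.0002] wz 0.1272
[ 0.0209  0.094  -0.0002] wz 0.0636
[ 0.0163  0.1115 -0.0002] wz -0.0001
```

Emit:
apply_moves:
  increments:
    - [-0.0126, -0.0425, 0, 0, 0, 0]
    - [-0.0126, -0.0425, 0, 0, 0, 0]
    - [0.02, -0.06, 0, 0, 0, 0.11]
    - [0.05, -0.07, 0, 0, 0, 0.22]
    - [0.0773, -0.0732, 0, 0, 0, 0.33]
    - [0.0773, -0.0732, 0, 0, 0, 0.4137]
    - [0.0765, -0.04, 0, 0, 0, 0.4137]
    - [0.0762, -0.0147, 0, 0, 0, 0.4137]

```text
clock: 15.0
eef_pos: [0.582, -0.0034, 0.0161]
ee_rot: [-1.842, -2.545, -0.0]
ft_force: [-0.4, -0.0, -1.2]
width: 0.0003
grip_force: 0.0
```

Emit:
apply_moves:
  increments:
    - [-0.003, 0.01, 0, 0, 0, 0]
    - [-0.0065, 0.0197, 0, 0, 0, 0]
    - [-0.0065, 0.0197, 0, 0, 0, 0]

```text
clock: 15.38
eef_pos: [0.5792, 0.0036, 0.0162]
ee_rot: [-1.839, -2.547, 0.0]
ft_force: [-0.1, -0.5, -0.3]
width: 0.0007
grip_force: 0.0
```

```bash
python3 -c "
from h import *
show();modside()
plan((-24,30,16,.52),(-31,34.6,16,.4),(-37,40,16,.3),(-42,46,16,.2))"
```

```text
t 15.38 holder [-15.7  28. ] z 16.2 toolY yaw 0.649 F(holder) [ 0.1 -0.5] -0.3 w 0.0007
side: module [-19.9  78.8] size [93.5 53.7] yaw 0.663 [[-73.0, 71.0], [-40.0, 29.0], [33.0, 86.0], [0.0, 129.0]]
t 15.43 holder [-15.6  27.8] z 16.2 toolY yaw 0.649 F(holder) [-0.5 -0.1] 0.6 w 0.0006
[-0.0181  0.0119 -0.0005] wz -0.0823
[-0.031   0.0285 -0.0005] wz -0.1587
[-0.0408  0.0461 -0.0005] wz -0.2223
[-0.0478  0.0643 -0.0005] wz -0.286
```

Emit:
apply_moves:
  increments:
    - [-0.009, 0.006, 0, 0, 0, -0.04]
    - [-0.018, 0.012, 0, 0, 0, -0.08]
    - [-0.025, 0.02, 0, 0, 0, -0.12]
    - [-0.031, 0.0285, 0, 0, 0, -0.16]
    - [-0.031, 0.0285, 0, 0, 0, -0.16]

```text
clock: 16.05
eef_pos: [0.5668, 0.0145, 0.0161]
ee_rot: [-2.143, -2.297, 0.0]
ft_force: [0.1, -0.2, -0.3]
width: 0.001
grip_force: 0.1
```

Emit:
apply_moves:
  increments:
    - [-0.005, 0.009, 0, 0, 0, -0.03]
    - [-0.01, 0.018, 0, 0, 0, -0.064]
    - [-0.014, 0.027, 0, 0, 0, -0.1]
    - [-0.017, 0.036, 0, 0, 0, -0.127]
    - [-0.017, 0.036, 0, 0, 0, -0.127]

```text
clock: 16.68
eef_pos: [0.5603, 0.0291, 0.0162]
ee_rot: [-2.36, -2.073, -0.0]
ft_force: [-0.4, -0.6, -0.6]
width: 0.0006
grip_force: 0.2
```

```bash
python3 -c "
from h import *
show();modside()
plan((-47,53,16,.1),(-50,58,16,0))"
```

```text
t 16.68 holder [-41.9  45.9] z 16.2 toolY yaw 0.200 F(holder) [-0.2 -0.7] -0.6 w 0.0006
side: module [-28.3  91.5] size [92.1 52.9] yaw 0.224 [[-79.0, 107.0], [-67.0, 55.0], [22.0, 76.0], [11.0, 127.0]]
t 16.73 holder [-41.7  46. ] z 16.2 toolY yaw 0.200 F(holder) [-0.9  0.1] 0.0 w 0.0005
[-0.007   0.0209 -0.0006] wz -0.0637
[-0.0101  0.0351 -0.0006] wz -0.1274
```

Works well: yaw 0.22 and shrinking. Continue until flush.

Emit:
apply_moves:
  increments:
    - [-0.004, 0.01, 0, 0, 0, -0.03]
    - [-0.007, 0.0209, 0, 0, 0, -0.064]
    - [-0.009, 0.028, 0, 0, 0, -0.096]
    - [-0.01, 0.0351, 0, 0, 0, -0.1274]
    - [-0.009, 0.038, 0, 0, 0, -0.1274]
    - [-0.009, 0.038, 0, 0, 0, -0.1274]

```text
clock: 17.48
eef_pos: [0.5567, 0.0443, 0.0162]
ee_rot: [-2.555, -1.827, -0.0]
ft_force: [-0.1, -1.4, 0.3]
width: 0.0008
grip_force: 0.6
```

Emit:
apply_moves:
  increments:
    - [0.0008, 0.0024, 0, 0, 0, 0]
    - [0.0016, 0.0048, 0, 0, 0, 0]
    - [0.0016, 0.0048, 0, 0, 0, 0]

```text
clock: 17.85
eef_pos: [0.5572, 0.0463, 0.0162]
ee_rot: [-2.556, -1.826, 0.0]
ft_force: [-1.6, -1.3, 0.9]
width: 0.0004
grip_force: 1.0
```

```bash
python3 -c "
from h import *
show();modside()"
```

```text
t 17.85 holder [-50.4  61.2] z 16.2 toolY yaw -0.001 F(holder) [-1.1 -1.7] 0.9 w 0.0004
side: module [-20.3 101.1] size [77.3 53. ] yaw -0.008 [[-59.0, 75.0], [18.0, 74.0], [19.0, 127.0], [-59.0, 128.0]]
```

Nearly flush, yaw about 0. I keep on in 1 mm steps until the force rises.

Emit:
apply_moves:
  increments:
    - [0.0008, 0.0024, 0, 0, 0, 0]
    - [0.0008, 0.0024, 0, 0, 0, 0]

```text
clock: 18.15
eef_pos: [0.5574, 0.0472, 0.0161]
ee_rot: [-2.557, -1.826, 0.001]
ft_force: [-2.7, -2.7, 1.5]
width: 0.0004
grip_force: 1.4
```

Emit:
apply_moves:
  increments:
    - [0.0008, 0.0024, 0, 0, 0, 0]
    - [0.0008, 0.0024, 0, 0, 0, 0]

```text
clock: 18.4
eef_pos: [0.5574, 0.0474, 0.0161]
ee_rot: [2.556, 1.826, -0.002]
ft_force: [-4.1, -6.8, 3.2]
width: 0.0003
grip_force: 4.0
```

```bash
python3 -c "
from h import *
show();modside()"
```

```text
t 18.40 holder [-50.6  62.3] z 16.1 toolY yaw -0.001 F(holder) [-1.7 -7.8] 3.2 w 0.0003
side: module [-20.2 101.2] size [78.5 52.7] yaw -0.025 [[-60.0, 76.0], [18.0, 74.0], [20.0, 127.0], [-59.0, 129.0]]
```

Flush against the fixed jaw (stops at 8 N). Back off, measure, and go round to the -x end.

```bash
python3 -c "
from h import *
plan((-50,42,16,0),(-108,42,16,0),(-108,102,16,0))"
```

```text
t 18.45 holder [-50.6  62.3] z 16.1 toolY yaw -0.001 F(holder) [-1.8 -7.2] 3.7 w 0.0002
[-0.015  -0.0486 -0.0003] wz 0.0008
[-0.1522 -0.0017 -0.0003] wz 0.0008
[-0.1037  0.1402 -0.0003] wz 0.0008
```

Emit:
apply_moves:
  increments:
    - [-0.015, -0.0486, 0, 0, 0, 0]
    - [-0.015, -0.0486, 0, 0, 0, 0]
    - [-0.08, -0.026, 0, 0, 0, 0]
    - [-0.1522, -0.0017, 0, 0, 0, 0]
    - [-0.1522, -0.0017, 0, 0, 0, 0]
    - [-0.1522, -0.0017, 0, 0, 0, 0]

```text
clock: 19.2
eef_pos: [0.4988, 0.0475, 0.0166]
ee_rot: [2.556, 1.825, 0.003]
ft_force: [0.2, 0.3, 0.0]
width: 0.0004
grip_force: 0.0
```

```bash
python3 -c "
from h import *
modside();module()
plan((-108,103,16,0),(-98,103,16,0))"
```

```text
side: module [-20.2 101.2] size [78.5 52.7] yaw -0.025 [[-60.0, 76.0], [18.0, 74.0], [20.0, 127.0], [-59.0, 129.0]]
module [-19.2 103.7] size [81.1 55.3] yaw -0.016 [[-60.0, 77.0], [21.0, 75.0], [22.0, 131.0], [-59.0, 132.0]]
t 19.30 holder [-106.    43.4] z 16.4 toolY yaw -0.002 F(holder) [0.2 0.7] 1.0 w 0.0003
[ 0.0435  0.1426 -0.0011] wz 0.0012
[ 0.0672  0.1345 -0.0011] wz 0.0012
```

Emit:
apply_moves:
  increments:
    - [0.015, 0.05, 0, 0, 0, 0]
    - [0.03, 0.1, 0, 0, 0, 0]
    - [0.0425, 0.138, 0, 0, 0, 0]
    - [0.0425, 0.138, 0, 0, 0, 0]
    - [0.054, 0.133, 0, 0, 0, 0]
    - [0.0655, 0.13, 0, 0, 0, 0]
    - [0.0655, 0.13, 0, 0, 0, 0]

```text
clock: 20.18
eef_pos: [0.5237, 0.0989, 0.0162]
ee_rot: [2.557, 1.824, 0.001]
ft_force: [-0.8, -1.1, -0.1]
width: 0.0006
grip_force: 0.0
```

```bash
python3 -c "
from h import *
plan((-88,101,16,0),(-70,101,16,0),(-50,101,16,0),(-42,101,16,0))"
```

```text
t 20.18 holder [-99.1 100.3] z 16.2 toolY yaw -0.002 F(holder) [-0.4 -1.3] -0.1 w 0.0006
[ 0.0268 -0.0072 -0.0006] wz 0.0016
[ 0.0694 -0.0218 -0.0006] wz 0.0016
[ 0.1167 -0.0379 -0.0006] wz 0.0016
[ 0.1356 -0.0444 -0.0006] wz 0.0016
```

Emit:
apply_moves:
  increments:
    - [0.014, -0.0037, 0, 0, 0, 0]
    - [0.0268, -0.0072, 0, 0, 0, 0]
    - [0.041, -0.012, 0, 0, 0, 0]
    - [0.055, -0.0168, 0, 0, 0, 0]
    - [0.0694, -0.0218, 0, 0, 0, 0]
    - [0.0835, -0.0266, 0, 0, 0, 0]
    - [0.0975, -0.0314, 0, 0, 0, 0]
    - [0.11, -0.0357, 0, 0, 0, 0]

```text
clock: 21.18
eef_pos: [0.5672, 0.0849, 0.016]
ee_rot: [-2.557, -1.825, 0.001]
ft_force: [-4.2, -0.5, 1.0]
width: 0.0007
grip_force: 1.7
```

Emit:
apply_moves:
  increments:
    - [0.006, -0.002, 0, 0, 0, 0]
    - [0.012, -0.004, 0, 0, 0, 0]
    - [0.018, -0.006, 0, 0, 0, 0]
    - [0.024, -0.008, 0, 0, 0, 0]
    - [0.024, -0.008, 0, 0, 0, 0]

```text
clock: 21.8
eef_pos: [0.5776, 0.0821, 0.0163]
ee_rot: [2.556, 1.825, 0.002]
ft_force: [-1.9, -0.2, -0.2]
width: 0.0004
grip_force: 0.5
```

```bash
python3 -c "
from h import *
show();modside()"
```

```text
t 21.80 holder [-42.7 101.7] z 16.3 toolY yaw -0.002 F(holder) [-1.8 -0.9] -0.2 w 0.0004
side: module [ 21.8 100.6] size [77.1 51.9] yaw -0.025 [[-17.0, 76.0], [60.0, 74.0], [61.0, 126.0], [-16.0, 127.0]]
```

Emit:
apply_moves:
  increments:
    - [0.0024, -0.0008, 0, 0, 0, 0]
    - [0.0047, -0.0016, 0, 0, 0, 0]
    - [0.0047, -0.0016, 0, 0, 0, 0]

```text
clock: 22.22
eef_pos: [0.5789, 0.0814, 0.0163]
ee_rot: [2.557, 1.826, 0.0]
ft_force: [-2.5, 0.6, 1.3]
width: 0.0006
grip_force: 1.0
```

Emit:
apply_moves:
  increments:
    - [0.0024, -0.0008, 0, 0, 0, 0]
    - [0.0047, -0.0016, 0, 0, 0, 0]
    - [0.0047, -0.0016, 0, 0, 0, 0]

```text
clock: 22.6
eef_pos: [0.5807, 0.0807, 0.0162]
ee_rot: [2.557, 1.825, 0.0]
ft_force: [-2.0, 0.9, 0.8]
width: 0.0007
grip_force: 1.2
```

```bash
python3 -c "
from h import *
show();modside()"
```

```text
t 22.60 holder [-39.2 101.4] z 16.2 toolY yaw -0.002 F(holder) [-2.2  0.2] 0.8 w 0.0007
side: module [ 24.9 100.1] size [79.3 52.8] yaw -0.024 [[-15.0, 75.0], [64.0, 73.0], [65.0, 126.0], [-14.0, 127.0]]
```

Emit:
apply_moves:
  increments:
    - [0.0024, -0.0008, 0, 0, 0, 0]
    - [0.0035, -0.0012, 0, 0, 0, 0]
    - [0.0035, -0.0012, 0, 0, 0, 0]

```text
clock: 23.02
eef_pos: [0.5821, 0.0802, 0.0162]
ee_rot: [2.557, 1.825, 0.0]
ft_force: [-2.0, 1.8, 1.2]
width: 0.0003
grip_force: 1.2
```

Emit:
apply_moves:
  increments:
    - [0.0024, -0.0008, 0, 0, 0, 0]
    - [0.0035, -0.0012, 0, 0, 0, 0]
    - [0.0035, -0.0012, 0, 0, 0, 0]

```text
clock: 23.4
eef_pos: [0.5835, 0.0797, 0.0162]
ee_rot: [2.557, 1.826, 0.0]
ft_force: [-2.6, -0.5, 1.3]
width: 0.0002
grip_force: 1.0
```

```bash
python3 -c "
from h import *
show();modside()"
```

```text
t 23.40 holder [-36.3 101.4] z 16.2 toolY yaw -0.002 F(holder) [-2.3 -1.3] 1.3 w 0.0002
side: module [ 27.8 100.1] size [77.7 53. ] yaw -0.02 [[-12.0, 74.0], [66.0, 73.0], [67.0, 126.0], [-11.0, 127.0]]
```

Emit:
apply_moves:
  increments:
    - [0.0024, -0.0008, 0, 0, 0, 0]
    - [0.0035, -0.0012, 0, 0, 0, 0]
    - [0.0035, -0.0012, 0, 0, 0, 0]

```text
clock: 23.82
eef_pos: [0.5849, 0.0793, 0.0162]
ee_rot: [2.557, 1.825, 0.0]
ft_force: [-1.7, 0.8, 0.7]
width: 0.0003
grip_force: 0.9
```

Emit:
apply_moves:
  increments:
    - [0.0024, -0.0008, 0, 0, 0, 0]
    - [0.0024, -0.0008, 0, 0, 0, 0]

```text
clock: 24.08
eef_pos: [0.5859, 0.0789, 0.0162]
ee_rot: [2.557, 1.825, 0.0]
ft_force: [-1.9, 0.0, -0.0]
width: 0.0007
grip_force: 0.8
```

Emit:
apply_moves:
  increments:
    - [0.0024, -0.0008, 0, 0, 0, 0]
    - [0.0024, -0.0008, 0, 0, 0, 0]

```text
clock: 24.32
eef_pos: [0.5869, 0.0786, 0.0162]
ee_rot: [2.557, 1.825, 0.0]
ft_force: [-2.7, -0.5, 0.7]
width: 0.0005
grip_force: 0.8
```

```bash
python3 -c "
from h import *
show();modside()"
```

```text
t 24.32 holder [-32.7 101.4] z 16.2 toolY yaw -0.002 F(holder) [-2.4 -1.4] 0.7 w 0.0005
side: module [ 32.5 100. ] size [79.2 53. ] yaw -0.02 [[-8.0, 74.0], [72.0, 73.0], [73.0, 126.0], [-7.0, 127.0]]
```

Emit:
apply_moves:
  increments:
    - [0.0024, -0.0008, 0, 0, 0, 0]
    - [0.0024, -0.0008, 0, 0, 0, 0]

```text
clock: 24.62
eef_pos: [0.5875, 0.0784, 0.0162]
ee_rot: [-2.557, -1.825, 0.001]
ft_force: [-3.2, -0.6, 1.0]
width: 0.0001
grip_force: 1.6
```

Emit:
apply_moves:
  increments:
    - [0.0024, -0.0008, 0, 0, 0, 0]
    - [0.0024, -0.0008, 0, 0, 0, 0]

```text
clock: 24.88
eef_pos: [0.5875, 0.0783, 0.0161]
ee_rot: [-2.556, -1.824, 0.003]
ft_force: [-6.7, 2.2, 4.1]
width: 0.0004
grip_force: 3.4
```

```bash
python3 -c "
from h import *
show();modside()"
```

```text
t 24.88 holder [-32.1 101.3] z 16.1 toolY yaw -0.002 F(holder) [-7.  -0.1] 4.1 w 0.0004
side: module [ 33.1 100.2] size [77.6 53. ] yaw -0.032 [[-7.0, 75.0], [71.0, 72.0], [73.0, 125.0], [-5.0, 128.0]]
```

Seated against the stop (7 N). Yaw is still about -0.03, so I'll go back round and press the long side with two spread fingers to square it.

```bash
python3 -c "
from h import *
plan((-52,101,16,0),(-52,40,16,0),(28,40,16,0),(28,52,16,0))"
```

```text
t 24.93 holder [-32.1 101.3] z 16.1 toolY yaw -0.002 F(holder) [-6.4  0.9] 4.1 w 0.0007
[-0.0473  0.0153 -0.0003] wz 0.0011
[-0.0966 -0.129  -0.0003] wz 0.0011
[ 0.0926 -0.1937 -0.0003] wz 0.0011
[ 0.1023 -0.1653 -0.0003] wz 0.0011
```

Emit:
apply_moves:
  increments:
    - [-0.0473, 0.0153, 0, 0, 0, 0]
    - [-0.0473, 0.0153, 0, 0, 0, 0]
    - [-0.07, -0.05, 0, 0, 0, 0]
    - [-0.0966, -0.129, 0, 0, 0, 0]
    - [-0.0966, -0.129, 0, 0, 0, 0]
    - [0, -0.162, 0, 0, 0, 0]
    - [0.0926, -0.1937, 0, 0, 0, 0]
    - [0.0926, -0.1937, 0, 0, 0, 0]

```text
clock: 25.92
eef_pos: [0.63, 0.0003, 0.0168]
ee_rot: [2.555, 1.823, 0.006]
ft_force: [-0.7, -0.0, 0.3]
width: 0.0003
grip_force: 0.0
```

Emit:
apply_moves:
  increments:
    - [0, 0, 0, 0, 0, 0]
    - [0, 0, 0, 0, 0, 0]
    - [0, 0, 0, 0, 0, 0]
    - [0.004, 0.0118, 0, 0, 0, 0]
    - [0.0097, 0.0284, 0, 0, 0, 0]
    - [0.012, 0.035, 0, 0, 0, 0]
    - [0.014, 0.041, 0, 0, 0, 0]
    - [0.014, 0.041, 0, 0, 0, 0]
  gripper: 50

```text
clock: 26.92
eef_pos: [0.6313, 0.0171, 0.0161]
ee_rot: [-2.556, -1.826, 0.0]
ft_force: [0.6, -0.1, -0.2]
width: 0.0498
grip_force: 0.0
```

```bash
python3 -c "
from h import *
show();modside()"
```

```text
t 26.93 holder [29.2 57.6] z 16.1 toolY yaw -0.001 F(holder) [0.6 0.1] -0.2 w 0.0498
side: module [32.6 99.9] size [75.9 53. ] yaw -0.014 [[-6.0, 74.0], [70.0, 73.0], [71.0, 126.0], [-5.0, 127.0]]
```

Emit:
apply_moves:
  increments:
    - [0.0008, 0.0024, 0, 0, 0, 0]
    - [0.0016, 0.0047, 0, 0, 0, 0]
    - [0.0024, 0.0071, 0, 0, 0, 0]
    - [0.0024, 0.0071, 0, 0, 0, 0]

```text
clock: 27.48
eef_pos: [0.6322, 0.0196, 0.0162]
ee_rot: [2.557, 1.825, -0.0]
ft_force: [0.1, -1.8, 0.6]
width: 0.0499
grip_force: 0.8
```

Emit:
apply_moves:
  increments:
    - [0.0008, 0.0024, 0, 0, 0, 0]
    - [0.0008, 0.0024, 0, 0, 0, 0]

```text
clock: 27.72
eef_pos: [0.6322, 0.0197, 0.0162]
ee_rot: [2.557, 1.825, -0.002]
ft_force: [-1.8, -5.9, 2.2]
width: 0.05
grip_force: 3.2
```

Emit:
apply_moves:
  increments:
    - [0.0008, 0.0024, 0, 0, 0, 0]
    - [0.0008, 0.0024, 0, 0, 0, 0]

```text
clock: 27.98
eef_pos: [0.6322, 0.0198, 0.0162]
ee_rot: [2.557, 1.825, -0.004]
ft_force: [-2.7, -10.1, 2.7]
width: 0.0503
grip_force: 5.5
```

```bash
python3 -c "
from h import *
show();modside()"
```

```text
t 27.98 holder [29.1 60.4] z 16.2 toolY yaw -0.002 F(holder) [  0.7 -10.5] 2.7 w 0.0503
side: module [32.6 99.9] size [75.9 53. ] yaw -0.014 [[-6.0, 74.0], [70.0, 73.0], [71.0, 126.0], [-5.0, 127.0]]
```

The reaction is stiff at 10 N, so it's flush. Contact was at y 60.4 here against 62.3 at x = -50, and the module's measured yaw agrees: my holder yaw is about 0.021 too large, so I'll correct it. Now retreat, lift and go behind the sliding jaw.

```bash
python3 -c "
import numpy as np
h=np.load('h.npy');h[2]-=.021;np.save('h.npy',h)
from h import *
plan((28,42,16,0),(28,42,130,0),(0,-141,130,0),(0,-141,16,0))"
```

```text
t 28.02 holder [27.8 61. ] z 16.2 toolY yaw 0.019 F(holder) [ 1.3 -9.9] 3.0 w 0.0498
[-0.0158 -0.0447 -0.0005] wz -0.0121
[-0.0158 -0.0447  0.2845] wz -0.0121
[-0.2385 -0.4504  0.2845] wz -0.0121
[-0.2385 -0.4504 -0.0005] wz -0.0121
```

Emit:
apply_moves:
  increments:
    - [-0.0158, -0.0447, 0, 0, 0, 0]
    - [-0.0158, -0.0447, 0, 0, 0, 0]
    - [-0.0158, -0.0447, 0.15, 0, 0, 0]
    - [-0.0158, -0.0447, 0.2845, 0, 0, 0]
    - [-0.0158, -0.0447, 0.2845, 0, 0, -0.0121]
    - [-0.09, -0.18, 0.2845, 0, 0, -0.0121]
    - [-0.16, -0.31, 0.2845, 0, 0, -0.0121]
    - [-0.2385, -0.4504, 0.2845, 0, 0, -0.0121]

```text
clock: 29.02
eef_pos: [0.537, -0.1576, 0.1289]
ee_rot: [-2.572, -1.801, 0.001]
ft_force: [0.8, -0.0, 0.9]
width: 0.0497
grip_force: 0.0
```

Emit:
apply_moves:
  increments:
    - [0, 0, 0, 0, 0, 0]
    - [0, 0, 0, 0, 0, 0]
    - [0, 0, 0, 0, 0, 0]
    - [0, 0, 0, 0, 0, 0]

```text
clock: 29.52
eef_pos: [0.5389, -0.1557, 0.1298]
ee_rot: [-2.572, -1.803, -0.0]
ft_force: [-0.8, -0.1, -0.4]
width: 0.0502
grip_force: 0.0
```

Run:
```python
from h import *
plan((0,-141,130,0),(0,-141,16,0))
module(save="pics/top9.png")
for p in[(545,190),(445,490)]:print("jawfront",toH(h,ray(cr(p),.061))*1e3)
for p in[(580,200),(485,510)]:print("jawback",toH(h,ray(cr(p),.061))*1e3)
im=cv2.imread("pics/top9.png")[120:290,255:455];cv2.imwrite("pics/c9.png",cv2.resize(im,None,fx=3.5,fy=3.5,interpolation=cv2.INTER_CUBIC))
```

```text
t 29.52 holder [   0.4 -135.9] z 129.8 toolY yaw 0.002 F(holder) [-0.7 -0.3] -0.4 w 0.0502
[-0.0054 -0.0117  0.0006] wz -0.0014
[-0.0054 -0.0117 -0.2844] wz -0.0014
module [ 26.7 103.8] size [91.1 56.5] yaw -0.01 [[-19.0, 76.0], [72.0, 75.0], [72.0, 132.0], [-19.0, 133.0]]
jawfront [ 97.09112579 -97.51648446]
jawfront [-94.36676894 -95.98214177]
jawback [  97.9856584  -119.44747606]
jawback [ -97.99751101 -122.24144072]
```

Emit:
apply_moves:
  increments:
    - [-0.0055, -0.0135, 0, 0, 0, 0]
    - [-0.0055, -0.0135, -0.08, 0, 0, 0]
    - [-0.0055, -0.0135, -0.16, 0, 0, 0]
    - [-0.0055, -0.0135, -0.2, 0, 0, 0]
    - [-0.0055, -0.0135, -0.2, 0, 0, 0]

```text
clock: 30.2
eef_pos: [0.5355, -0.1621, 0.0491]
ee_rot: [-2.573, -1.8, 0.002]
ft_force: [1.6, 0.5, 0.2]
width: 0.0498
grip_force: 0.0
```

Emit:
apply_moves:
  increments:
    - [0, 0, -0.01, 0, 0, 0]
    - [0, 0, -0.02, 0, 0, 0]
    - [0, 0, -0.03, 0, 0, 0]
    - [0, 0, -0.04, 0, 0, 0]
    - [0, 0, -0.05, 0, 0, 0]
    - [0, 0, -0.06, 0, 0, 0]
    - [0, 0, -0.07, 0, 0, 0]
    - [0, 0, -0.08, 0, 0, 0]

```text
clock: 31.2
eef_pos: [0.5362, -0.1623, 0.0177]
ee_rot: [-2.574, -1.801, 0.0]
ft_force: [-1.3, -0.7, -0.6]
width: 0.0502
grip_force: 0.0
```

```bash
python3 -c "
from h import *
plan((0,-130,16,0),(0,-70,16,0),(0,-10,16,0),(0,25,16,0))"
```

```text
t 31.20 holder [ 1.000e-01 -1.429e+02] z 17.7 toolY yaw 0.000 F(holder) [-1.  -1.1] -0.6 w 0.0502
[ 0.0109  0.0305 -0.0042] wz -0.0003
[ 0.0623  0.1714 -0.0042] wz -0.0003
[ 0.1138  0.3123 -0.0042] wz -0.0003
[ 0.1438  0.3945 -0.0042] wz -0.0003
```

Emit:
apply_moves:
  increments:
    - [0.004, 0.0118, -0.002, 0, 0, 0]
    - [0.008, 0.0235, -0.004, 0, 0, 0]
    - [0.012, 0.034, -0.004, 0, 0, 0]
    - [0.017, 0.047, -0.004, 0, 0, 0]
    - [0.0225, 0.062, -0.004, 0, 0, 0]
    - [0.028, 0.077, -0.004, 0, 0, 0]
    - [0.0335, 0.092, -0.004, 0, 0, 0]
    - [0.0385, 0.106, -0.004, 0, 0, 0]

```text
clock: 32.2
eef_pos: [0.5516, -0.1194, 0.0163]
ee_rot: [-2.574, -1.801, 0.0]
ft_force: [-0.9, -3.7, -1.7]
width: 0.0498
grip_force: 2.2
```

Emit:
apply_moves:
  increments:
    - [0.0055, 0.015, 0, 0, 0, 0]
    - [0.011, 0.03, 0, 0, 0, 0]
    - [0.0164, 0.045, 0, 0, 0, 0]
    - [0.0219, 0.06, 0, 0, 0, 0]
    - [0.0273, 0.075, 0, 0, 0, 0]
    - [0.0328, 0.09, 0, 0, 0, 0]
    - [0.0382, 0.105, 0, 0, 0, 0]
    - [0.0437, 0.12, 0, 0, 0, 0]

```text
clock: 33.2
eef_pos: [0.569, -0.0714, 0.0163]
ee_rot: [-2.574, -1.801, 0.0]
ft_force: [-3.5, -3.8, -1.5]
width: 0.0501
grip_force: 2.2
```

```bash
python3 -c "
from h import *
plan((0,25,16,0))"
```

```text
t 33.20 holder [ -0.2 -46.3] z 16.3 toolY yaw 0.000 F(holder) [-1.9 -4.8] -1.5 w 0.0501
[ 0.0616  0.1674 -0.0008] wz -0.0003
```

The jaw is sliding at 4–5 N as expected. Continue.

Emit:
apply_moves:
  increments:
    - [0.0055, 0.015, 0, 0, 0, 0]
    - [0.011, 0.03, 0, 0, 0, 0]
    - [0.0165, 0.045, 0, 0, 0, 0]
    - [0.022, 0.06, 0, 0, 0, 0]
    - [0.0275, 0.075, 0, 0, 0, 0]
    - [0.033, 0.09, 0, 0, 0, 0]
    - [0.0385, 0.105, 0, 0, 0, 0]
    - [0.044, 0.12, 0, 0, 0, 0]

```text
clock: 34.2
eef_pos: [0.5865, -0.0234, 0.0163]
ee_rot: [-2.574, -1.801, 0.001]
ft_force: [-4.5, -3.6, -0.9]
width: 0.0498
grip_force: 2.2
```

Emit:
apply_moves:
  increments:
    - [0.0045, 0.012, 0, 0, 0, 0]
    - [0.009, 0.024, 0, 0, 0, 0]
    - [0.0132, 0.036, 0, 0, 0, 0]
    - [0.0165, 0.045, 0, 0, 0, 0]
    - [0.0195, 0.053, 0, 0, 0, 0]
    - [0.021, 0.057, 0, 0, 0, 0]
    - [0.021, 0.057, 0, 0, 0, 0]

```text
clock: 35.08
eef_pos: [0.5954, -0.0008, 0.0165]
ee_rot: [2.574, 1.801, 0.001]
ft_force: [-1.3, -1.2, -1.4]
width: 0.0504
grip_force: 1.2
```

```bash
python3 -c "
from h import *
show();modside()"
```

```text
t 35.08 holder [ 0.4 29.1] z 16.5 toolY yaw 0.000 F(holder) [-0.8 -1.6] -1.4 w 0.0504
side: module [ 30.5 100.5] size [75.9 53. ] yaw 0.007 [[-8.0, 127.0], [-7.0, 74.0], [69.0, 74.0], [68.0, 127.0]]
```

Now 1.5 mm steps until it bears.

Emit:
apply_moves:
  increments:
    - [0.0013, 0.0035, 0, 0, 0, 0]
    - [0.0026, 0.007, 0, 0, 0, 0]
    - [0.0034, 0.0094, 0, 0, 0, 0]
    - [0.0034, 0.0094, 0, 0, 0, 0]

```text
clock: 35.62
eef_pos: [0.5969, 0.0027, 0.0166]
ee_rot: [2.574, 1.801, 0.001]
ft_force: [-0.9, -3.1, -0.3]
width: 0.0501
grip_force: 1.6
```

Emit:
apply_moves:
  increments:
    - [0.0013, 0.0035, 0, 0, 0, 0]
    - [0.0013, 0.0035, 0, 0, 0, 0]

```text
clock: 35.88
eef_pos: [0.5975, 0.0042, 0.0166]
ee_rot: [2.574, 1.801, 0.001]
ft_force: [-0.6, -3.5, 0.9]
width: 0.0497
grip_force: 1.6
```

Emit:
apply_moves:
  increments:
    - [0.0009, 0.0024, 0, 0, 0, 0]
    - [0.0009, 0.0024, 0, 0, 0, 0]

```text
clock: 36.12
eef_pos: [0.5978, 0.0051, 0.0166]
ee_rot: [2.574, 1.801, 0.001]
ft_force: [-0.5, -3.4, 1.7]
width: 0.05
grip_force: 1.8
```

```bash
python3 -c "
from h import *
show();modside()"
```

```text
t 36.12 holder [ 0.6 35.4] z 16.6 toolY yaw 0.000 F(holder) [ 0.7 -3.4] 1.7 w 0.05
side: module [ 30.5 100.5] size [75.9 53. ] yaw 0.007 [[-8.0, 127.0], [-7.0, 74.0], [69.0, 74.0], [68.0, 127.0]]
```

Emit:
apply_moves:
  increments:
    - [0.0009, 0.0024, 0, 0, 0, 0]
    - [0.0009, 0.0024, 0, 0, 0, 0]

```text
clock: 36.42
eef_pos: [0.5978, 0.0051, 0.0166]
ee_rot: [2.573, 1.801, -0.001]
ft_force: [-0.6, -8.9, 3.0]
width: 0.0501
grip_force: 4.4
```

Emit:
apply_moves:
  increments:
    - [0.0009, 0.0024, 0, 0, 0, 0]
    - [0.0009, 0.0024, 0, 0, 0, 0]

```text
clock: 36.67
eef_pos: [0.5978, 0.0051, 0.0166]
ee_rot: [2.572, 1.801, -0.003]
ft_force: [-2.0, -13.5, 3.2]
width: 0.0499
grip_force: 7.0
```

```bash
python3 -c "
from h import *
show();modside()"
```

```text
t 36.67 holder [ 0.5 35.4] z 16.6 toolY yaw 0.001 F(holder) [  2.7 -13.4] 3.2 w 0.0499
side: module [ 30.5 100.5] size [75.9 53. ] yaw 0.007 [[-8.0, 127.0], [-7.0, 74.0], [69.0, 74.0], [68.0, 127.0]]
```

It bears at the expected position (y 35, 13 N). Retreat, clear the view and check.

Emit:
apply_moves:
  increments:
    - [-0.017, -0.047, 0, 0, 0, 0]
    - [-0.03, -0.08, 0, 0, 0, 0]
    - [-0.03, -0.08, 0.1, 0, 0, 0]
    - [-0.03, -0.08, 0.25, 0, 0, 0]
    - [-0.03, -0.08, 0.35, 0, 0, 0]
    - [-0.03, -0.08, 0.35, 0, 0, 0]

```text
clock: 37.48
eef_pos: [0.5881, -0.0254, 0.1598]
ee_rot: [2.571, 1.798, 0.009]
ft_force: [0.4, -0.1, 0.5]
width: 0.0501
grip_force: 0.0
```

Emit:
apply_moves:
  increments:
    - [-0.02, -0.15, 0, 0, 0, 0]
    - [-0.04, -0.3, 0, 0, 0, 0]
    - [-0.06, -0.45, 0, 0, 0, 0]
    - [-0.08, -0.6, 0, 0, 0, 0]
    - [-0.1, -0.7, 0, 0, 0, 0]
    - [-0.1, -0.7, 0, 0, 0, 0]
    - [-0.1, -0.7, 0, 0, 0, 0]
    - [-0.1, -0.7, 0, 0, 0, 0]

```text
clock: 38.48
eef_pos: [0.5459, -0.3036, 0.1558]
ee_rot: [-2.572, -1.802, 0.0]
ft_force: [-0.2, -0.2, 0.3]
width: 0.05
grip_force: 0.0
```

Run:
```python
from h import *
show();module(save="pics/top10.png");modside()
a=cv2.imread("pics/top10.png")[95:315,225:485];b=cv2.imread("pics/sidelast.png")[120:275,190:410]
a=cv2.resize(a,(400,338),interpolation=cv2.INTER_CUBIC);b=cv2.resize(b,(400,282),interpolation=cv2.INTER_CUBIC)
b=cv2.copyMakeBorder(b,0,56,0,0,0);cv2.imwrite("pics/c10.png",np.hstack([a,b]))
```

```text
t 38.48 holder [  57.7 -272.3] z 155.8 toolY yaw 0.002 F(holder) [-0.1 -0.3] 0.3 w 0.05
module [ 26.6 103.7] size [91.1 56.4] yaw -0.008 [[-19.0, 76.0], [72.0, 75.0], [72.0, 132.0], [-19.0, 132.0]]
side: module [ 30.5 100.5] size [75.7 53. ] yaw 0.011 [[-8.0, 127.0], [-7.0, 74.0], [69.0, 74.0], [68.0, 127.0]]
```

View pics/c10.png

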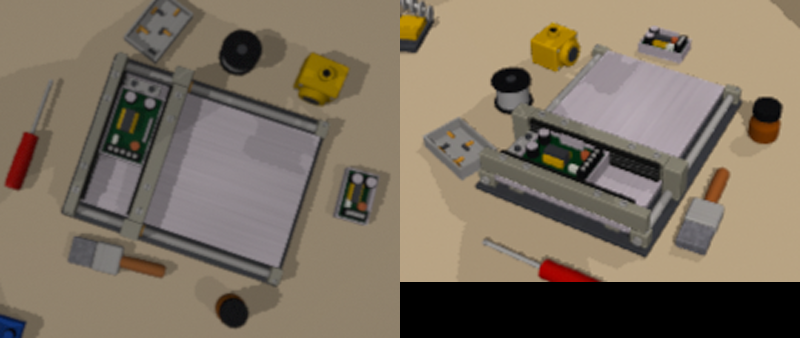

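The last picture shows the green supply square in the corner (left panel, px 133,120), with its end at the stop and the sliding jaw against its long side. The bystanders are where they were and the arm is clear. Handing in.

```bash
python3 -c "
from bench import finish_job
print(finish_job())"
```

```text
the job is handed in; nothing more can be done
None
```

I handed the job in at about 38 s with the supply square in the corner, its long side flush on the fixed jaw and its end on the stop; the sliding jaw bears on its other side, the bystanders look unmoved in the last picture, and an early push with the tips too high turned the supply and had to be corrected.

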